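# Pop and open the parts case

### The arm

A 7-joint arm with a two-finger parallel gripper is mounted at the origin on the work surface. World frame = base frame: x ahead of the robot, y to its left, z up, the work surface at z = 0. Lengths are in m, angles in rad, forces in N, time in s.
With the tool pointing down it reaches from about 0.4 to 0.85 m from the base axis. Payload 10.4 kg.
Tool frame: the origin (TCP) lies midway between the tips of the shut fingers; the grasp point (between the pads) lies 19 mm behind it; z points along the fingers, y is the line along which they close (so a half turn about z gives the same grasp; the last joint's range is limited). The gripper opens to 87 mm and grips with 3 to 60 N. Pads are 19 mm wide; open, the fingers measure 117 mm over their backs; the gripper's body (75 mm by 190 mm) begins 51 mm behind the grasp point.
Start: joints at [-1.357, 0.332, -0.065, 1.46, 0.022, 1.35, -0.088], TCP at [0.147, 0.608, 0.223] pointing down, gripper open.
Joint ranges: [-2.6, 2.6], [-0.5, 2.12], [-1.47, 1.34], [0.16, 2.42], [-1.27, 4.41], [0.06, 2.06], [-2.6, 2.6]. Speed limits (rad/s): [2.22, 2.22, 2.79, 2.79, 3.14, 3.14, 3.14].

### API

Orientations are given as a unit quaternion [x, y, z, w].
In Python, from bench import r gives the robot as it stands.
- The arm moves only by the tool arm_command, never from a script. Its arguments are lists of equal length, an entry for each row: "xyz": the shift along the world's x, y, z in m, a list of three; "rot": the turn, a rotation vector about the world's x, y, z in rad, a list of three. In form: {"xyz": [[tx, ty, tz], ...], "rot": [[ax, ay, az], ...]}. A call has 1 to 20 rows; each row is the pose to reach, as a shift and turn from the pose commanded when the call began; what a row does not reach only later rows make up. A row lasts 1/12 s, in which the tool goes at most 41.7 mm and 7.16 degrees, less where a joint would pass 70% of its speed; a pose out of reach is approached as far as the arm can. A call with a gripper value outside its range is refused whole. "grip" is the opening, from 0 (shut) to 1 (fully open), set as the call begins (left out, the last holds). The fingers move at their own pace and stop on an object; "squeeze" is the grip in N (left out, the last holds). Time passes only in rows, so rows that repeat a pose let the fingers close. It gives the time, the measured TCP pose, the force, the opening and the grip force at its end, in the units of the state.
- r.read_state(): the state, without advancing time (a new reading comes with each control period).
- r.camera(name): name is "scene" or "side" or "wrist"; returns the picture (420x560x3 uint8, red, green, blue); there is no depth.
- r.camera_model(name): a dict with "fx", "fy", "cx", "cy" (pixels), "T" (4x4, takes a point from camera to world coordinates). Camera axes: x right, y up, looking along -z (the intrinsics and any distortion apply to the point x, -y, -z); pixel columns grow to the right and rows downward; lengths in m; the calibration is good to about 2 mm. The wrist camera is an equidistant fisheye: a pixel r from the principal point sees the ray r / f radians off the axis. A picture is of the moment at which its call begins: read the wrist's pose just before it. camera_model takes no time and is no camera call; for the wrist camera it gives the pose at the moment of the call.
- r.close_job(): hands the job in; it is judged then, once.
Trained networks look in the newest picture that a camera, given by its name, has taken for a name from the list of things; names that differ only in an ending like _2 or _b are one class to them, and where a whole thing is asked for, a point or a joint stands for the part that bears it (a point fixed in the world has none). Each returns a list of dicts, best first, with "conf" (0 to 1); they miss things now and then, are a little off and sometimes report something else, mostly with a low value. They report only what shows in the picture. A call takes as long as a camera call.
- r.look_for(label, camera): "at" ([x, y, z] in m, in the coordinates of the camera as it stood for that picture, good to about 4 mm: the middle of the surface that is visible of it).
- r.spot_point(label, camera): "at" ([x, y, z] in m, in the coordinates of the camera as it stood for that picture, good to about 4 mm: a listed point, or the origin of a listed thing).
The state is a dict: "time": time; "joint_positions": joint angles; "joint_vel": joint speeds; "joint_torque": joint torques, N m; "ee_pos": TCP position; "eef_rot": TCP orientation; "ft_force": force on the tool from outside, world axes, zero at the start; "torque": the same for the moment, N m; "width": finger opening in m; "grip_force": force on a finger pad.
Only numpy, scipy, OpenCV 4.12 (cv2) and the standard library are available. Lean on these libraries where they do the work, as an engineer would, in place of code of your own. Each camera call takes 0.05 s, during which the arm holds its last target. There are 200 camera calls.

### The job

Open the larger of the two parts cases: press down the release tab on its front so that the sprung lid pops up, then push the lid all the way back until it stays fully open by itself. Only touch and push: do not lift, tip or shift the cases, leave the smaller case shut, and leave the other things on the bench where they are.

Things in the scene. Friction and masses are not known exactly. Their poses are not given: they have to be found in the camera images.
- big_case: the larger of two alike loose parts cases: black, 120 mm (its x) by 160 mm (its y), 55 mm high, hinged white lid 8 mm thick on top, black release tab mid-front; about 0.9 kg. Origin: centre of its underside; x points from tab side to hinge side, away from the robot within 0.35 rad; z up
- big_lid (a joint): lid angle, rad: 0 shut and latched, 1.8 at its stop, fully open. 120 mm from hinge (top of far wall) to edge, plus a 6 mm latch nose. Once released a spring lifts it to about 1.0, where it rests; pushing on at its edge or underside takes about 1 N. Let go before upright (1.57) it falls back to 1.0; past upright it falls on to its stop and stays
- big_tab (a joint): release tab angle, rad: 0 at rest, 0.45 at its stop; frees the lid at about 0.2. A level paddle 40 mm wide, outer edge 46 mm in front of the front wall, rocking about a line along case y 10 mm in front of that wall, 40 mm above the bench. Pressed at big_tab_pad it frees the lid about 5 mm down, stops about 10 mm down, takes 1 to 5 N, and springs back when let go
- big_tab_pad (a point): the place to press: on top of the larger case's release tab, 34 mm in front of the front wall (94 mm from the case's centre), 45 mm above the bench; moves with the tab
- big_hinge (a point): middle of the larger case's hinge line, 55 mm above the bench, fixed to the case; x axis as the case's
- big_lid_edge (a point): middle of the lower front edge of the larger case's lid, 120 mm from the hinge; moves with the lid (55 mm above the bench when shut, about 155 mm when popped, 55 mm nearer the hinge up)
- small_case: the smaller of two alike loose parts cases: black, 90 mm (its x) by 110 mm (its y), 55 mm high, hinged white lid 8 mm thick on top, black release tab mid-front; about 0.65 kg. Origin: centre of its underside; x points from tab side to hinge side, away from the robot within 0.35 rad; z up
- small_lid (a joint): lid angle, rad: 0 shut and latched, 1.8 at its stop, fully open. 90 mm from hinge (top of far wall) to edge, plus a 6 mm latch nose. Once released a spring lifts it to about 1.0, where it rests; pushing on at its edge or underside takes about 1 N. Let go before upright (1.57) it falls back to 1.0; past upright it falls on to its stop and stays
- glue: bystander, loose: small blue bottle with a white cap, 28 mm across, 85 mm tall, standing between the cases. Origin: centre of its underside
- driver: bystander, loose: yellow-handled screwdriver about 150 mm long lying on the bench in front of the gap between the cases. Origin: centre of its underside
- tape: bystander, loose: paper tape roll lying flat, 90 mm across, 25 mm high, at the left side. Origin: centre of its underside
- pliers: bystander, loose: orange-handled pliers, about 120 mm long and 12 mm high, lying at the right side. Origin: centre of its underside
- jar: bystander, loose: small round white jar with green cap, 44 mm across, 40 mm tall, behind the cases. Origin: centre of its underside
- handpiece: bystander, loose: steel turned handpiece standing on end, 24 mm across, 120 mm tall, behind the cases. Origin: centre of its underside
- block: bystander, loose: dark steel block 40 x 25 x 20 mm behind the cases. Origin: centre of its underside

How it is judged:
By the outcome, as a careful person would: the job done as asked, in the order asked, and still so for the second after the job is handed in, with the robot touching nothing.
It also fails if it takes over 42 s, if anything falls off the work surface, if the arm or the gripper's body presses on something with over 40 N, if the wrist force passes 120 N, or if a joint passes its speed limit or range.

## Working session

There is one attempt and no reset: what is moved stays moved. The work goes in short steps, Python scripts to look and compute and a tool call to move; the robot and the scene stay as the last step left them, time stands still between calls to the robot, and variables do not carry over. Pictures are saved under pics/ and viewed, at most 10 in all, crops included, and the job is handed in when it is done.

Besides the shell and the picture viewer there is one more tool, called after "Emit:" by a JSON object that holds its "api" and its "payload", one argument or row to a line. arm_command: Moves the arm, as the interface text tells. Its arguments: {"type":"object","properties":{"xyz":{"type":"array"},"rot":{"type":"array"},"grip":{"type":"number"},"squeeze":{"type":"number"}},"required":["xyz","rot"]}

```bash
mkdir -p pics
cat > h.py <<'E'
import numpy as np, cv2
from bench import r
def snap(cam,fn=None):
    im=r.camera(cam)
    if fn: cv2.imwrite('pics/'+fn,im[:,:,::-1])
    return np.array(r.camera_model(cam)['T'])
def find(T,label,cam,f='spot_point',n=2):
    for d in getattr(r,f)(label,cam)[:n]:
        p=T@np.r_[d['at'],1]; print(cam,f,label,round(d['conf'],2),p[:3].round(3))
E
python3 - <<'E'
from h import *
s=r.read_state();print(s['time'],s['ee_pos'],s['eef_rot'],s['width'],s['ft_force'])
for c in('scene','side'):
    T=snap(c,c+'0.png')
    for l in('big_case','big_tab_pad','big_hinge','big_lid_edge','small_case','glue','driver'): find(T,l,c)
E
```

```text
0.0 [0.14652431 0.60717664 0.22175545] [ 1.18095664e-01  9.93001966e-01 -7.12572453e-04 -4.80918366e-05] 0.08676844651689695 [0.17635259 0.96040405 0.24676437]
scene spot_point big_case 0.91 [ 0.582 -0.177 -0.001]
scene spot_point big_tab_pad 0.54 [ 0.493 -0.201  0.046]
scene spot_point big_tab_pad 0.29 [ 0.582 -0.173  0.002]
scene spot_point big_hinge 0.76 [ 0.644 -0.161  0.053]
scene spot_point big_lid_edge 0.79 [ 0.526 -0.191  0.055]
scene spot_point small_case 0.58 [ 0.542  0.195 -0.002]
scene spot_point glue 0.5 [ 0.587 -0.006  0.001]
scene spot_point glue 0.3 [ 0.581 -0.179  0.005]
scene spot_point driver 0.71 [ 0.378 -0.015 -0.002]
scene spot_point driver 0.31 [ 0.469  0.416 -0.001]
side spot_point big_case 0.68 [ 0.579 -0.178  0.003]
side spot_point big_tab_pad 0.58 [ 0.487 -0.202  0.046]
side spot_point big_hinge 0.7 [ 0.644 -0.166  0.058]
side spot_point big_lid_edge 0.74 [ 0.521 -0.195  0.056]
side spot_point small_case 0.66 [0.54  0.201 0.   ]
side spot_point glue 0.5 [ 0.586 -0.009  0.001]
side spot_point driver 0.91 [ 0.377 -0.017  0.005]
```

View pics/scene0.png

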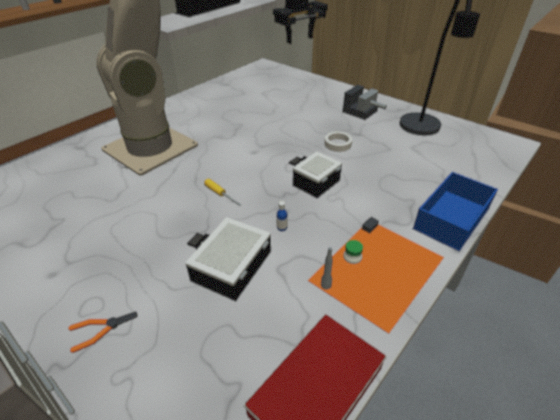

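View pics/side0.png

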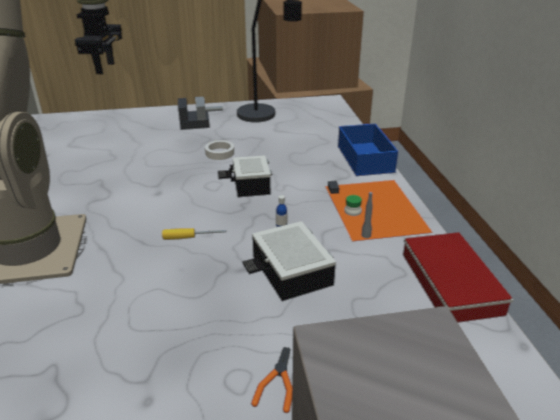

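The scene picture shows the big case at about (230,255) with its tab at (198,240). The side picture shows the tab at (255,266). The networks agree on the case: centre about (0.581, -0.178), yaw about 0.24. Next I'll work out the tool orientation: closing line along case y, top leaning 0.3 rad back towards the robot.

Run:
```python
from h import *
from scipy.spatial.transform import Rotation as R
s=r.read_state();R0=R.from_quat(s['eef_rot']);p0=s['ee_pos']
c=np.array([.581,-.178,0]);a=.24;u=np.array([np.cos(a),np.sin(a),0]);v=np.array([-u[1],u[0],0])
t=.3;z=np.sin(t)*u-np.cos(t)*np.array([0,0,1])
for sg in(1,-1):
    y=sg*v;Rt=R.from_matrix(np.c_[np.cross(y,z),y,z]);print(sg,(Rt*R0.inv()).as_rotvec().round(3))
print('above pad',(c-.089*u+[0,0,.12]-p0).round(3),'pad',c-.089*u,'hinge',c+.06*u)
```

```text
1 [ 0.    -0.303  0.473]
-1 [ 4.100e-01  1.000e-03 -2.638e+00]
above pad [ 0.348 -0.807 -0.103] pad [ 0.49455092 -0.19915553  0.        ] hinge [ 0.63928028 -0.16373784  0.        ]
```

Emit:
{"api": "arm_command", "payload": {
  "xyz": [
    [0.27, -0.36, 0.03],
    [0.27, -0.36, 0.03],
    [0.27, -0.36, 0.03],
    [0.27, -0.36, 0.03],
    [0.27, -0.36, 0.03],
    [0.27, -0.36, 0.03],
    [0.27, -0.36, 0.03],
    [0.27, -0.36, 0.03],
    [0.27, -0.36, 0.03],
    [0.27, -0.36, 0.03],
    [0.27, -0.36, 0.03],
    [0.27, -0.36, 0.03],
    [0.27, -0.36, 0.03],
    [0.27, -0.36, 0.03]
  ],
  "rot": [
    [0.2, 0, -1.32],
    [0.2, 0, -1.32],
    [0.2, 0, -1.32],
    [0.2, 0, -1.32],
    [0.2, 0, -1.32],
    [0.2, 0, -1.32],
    [0.2, 0, -1.32],
    [0.2, 0, -1.32],
    [0.2, 0, -1.32],
    [0.2, 0, -1.32],
    [0.2, 0, -1.32],
    [0.2, 0, -1.32],
    [0.2, 0, -1.32],
    [0.2, 0, -1.32]
  ],
  "grip": 0
}}

```text
time: 1.97
ee_pos: [0.4162, 0.2481, 0.2526]
eef_rot: [0.7, 0.708, 0.092, -0.011]
ft_force: [0.1, 0.3, -1.2]
width: 0.0039
grip_force: 0.0
```

```bash
cat >> h.py <<'E'
from scipy.spatial.transform import Rotation as R
def rot_to(a,t):
    u=np.array([np.cos(a),np.sin(a),0]);v=np.array([-u[1],u[0],0])
    z=np.sin(t)*u-np.cos(t)*np.array([0,0,1]);y=-v
    return (R.from_matrix(np.c_[np.cross(y,z),y,z])*R.from_quat(r.read_state()['eef_rot']).inv()).as_rotvec().round(3)
E
python3 -c "
from h import *
print(rot_to(.24,.3),r.read_state()['joint_positions'])"
```

```text
[ 0.206 -0.004 -1.32 ] [-0.93804349 -0.1546322   0.3160696   1.92752471 -0.00533892  1.18281611
 -0.6086359 ]
```

Emit:
{"api": "arm_command", "payload": {
  "xyz": [
    [0.078, -0.447, -0.11],
    [0.078, -0.447, -0.11],
    [0.078, -0.447, -0.11],
    [0.078, -0.447, -0.11],
    [0.078, -0.447, -0.11],
    [0.078, -0.447, -0.11],
    [0.078, -0.447, -0.11],
    [0.078, -0.447, -0.11],
    [0.078, -0.447, -0.11],
    [0.078, -0.447, -0.11],
    [0.078, -0.447, -0.11],
    [0.078, -0.447, -0.11],
    [0.078, -0.447, -0.11],
    [0.078, -0.447, -0.11]
  ],
  "rot": [
    [0.206, 0, -1.32],
    [0.206, 0, -1.32],
    [0.206, 0, -1.32],
    [0.206, 0, -1.32],
    [0.206, 0, -1.32],
    [0.206, 0, -1.32],
    [0.206, 0, -1.32],
    [0.206, 0, -1.32],
    [0.206, 0, -1.32],
    [0.206, 0, -1.32],
    [0.206, 0, -1.32],
    [0.206, 0, -1.32],
    [0.206, 0, -1.32],
    [0.206, 0, -1.32]
  ]
}}

```text
time: 3.13
ee_pos: [0.4948, -0.1982, 0.1421]
eef_rot: [0.982, 0.119, 0.146, -0.019]
ft_force: [0.5, 0.5, -0.7]
width: 0.0004
grip_force: 0.0
```

Run:
```python
from h import *
print(rot_to(.24,.3),r.read_state()['joint_positions'].round(2),r.read_state()['ee_pos'])
T=np.array(r.camera_model('wrist')['T']);snap('wrist','w1.png')
for l in('big_case','big_tab_pad','big_hinge','big_lid_edge'): find(T,l,'wrist')
T=snap('side')
find(T,'big_tab_pad','side')
```

```text
[-0.001 -0.006 -0.002] [-0.48  0.01  0.92  2.05 -0.25  0.87 -0.75] [ 0.49478063 -0.19821647  0.14206715]
wrist spot_point big_case 0.65 [ 0.584 -0.18   0.001]
wrist spot_point big_tab_pad 0.66 [ 0.491 -0.203  0.045]
wrist spot_point big_hinge 0.85 [ 0.642 -0.16   0.052]
wrist spot_point big_lid_edge 0.93 [ 0.522 -0.194  0.054]
```

View pics/w1.png

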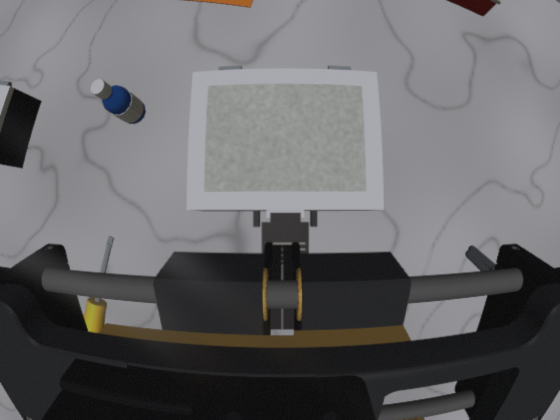

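The wrist picture shows the case square to the tool, with the tab at (285,240) directly ahead of the shut fingertips at (283,265). The positions agree with the earlier ones, so I'm descending.

Emit:
{"api": "arm_command", "payload": {
  "xyz": [
    [0, -0.001, -0.03],
    [0, -0.001, -0.06],
    [0, -0.001, -0.08],
    [0, -0.001, -0.085],
    [0, -0.001, -0.088],
    [0, -0.001, -0.091],
    [0, -0.001, -0.094],
    [0, -0.001, -0.094]
  ],
  "rot": [
    [0, 0, 0],
    [0, 0, 0],
    [0, 0, 0],
    [0, 0, 0],
    [0, 0, 0],
    [0, 0, 0],
    [0, 0, 0],
    [0, 0, 0]
  ]
}}

```text
time: 4.15
ee_pos: [0.4952, -0.2004, 0.0493]
eef_rot: [0.982, 0.118, 0.147, -0.019]
ft_force: [-0.6, 0.6, 0.5]
width: 0.0007
grip_force: 0.0
```

```bash
python3 -c "
from h import *
print(r.camera_model('wrist')['T'][:3,3]-r.read_state()['ee_pos'])"
```

```text
[0.0253551  0.00480455 0.17753074]
```

Emit:
{"api": "arm_command", "payload": {
  "xyz": [
    [0, 0, -0.002],
    [0, 0, -0.004],
    [0, 0, -0.006],
    [0, 0, -0.008],
    [0, 0, -0.009],
    [0, 0, -0.009],
    [0, 0, -0.009]
  ],
  "rot": [
    [0, 0, 0],
    [0, 0, 0],
    [0, 0, 0],
    [0, 0, 0],
    [0, 0, 0],
    [0, 0, 0],
    [0, 0, 0]
  ]
}}

```text
time: 4.73
ee_pos: [0.4951, -0.2006, 0.0399]
eef_rot: [0.982, 0.118, 0.147, -0.019]
ft_force: [1.1, -0.4, 3.2]
width: 0.0006
grip_force: 1.7
```

Run:
```python
from h import *
T=snap('side','s2.png')
for l in('big_tab_pad','big_lid_edge','big_hinge'): find(T,l,'side')
```

```text
side spot_point big_tab_pad 0.61 [ 0.47   0.415 -0.001]
side spot_point big_tab_pad 0.46 [ 0.489 -0.2    0.038]
side spot_point big_lid_edge 0.62 [ 0.545 -0.186  0.128]
side spot_point big_hinge 0.73 [ 0.645 -0.165  0.057]
```

View pics/s2.png

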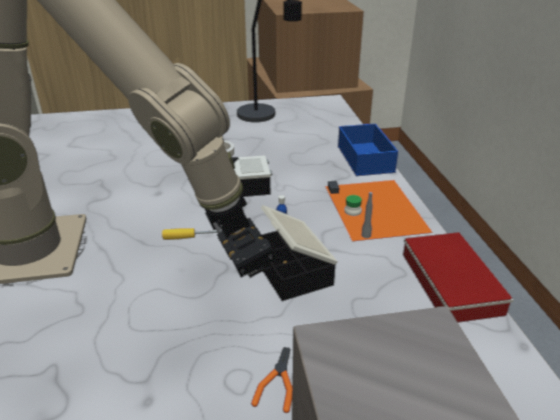

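The lid is popping: its edge is near (268,212) in the side picture, about 0.128 m high and still rising. I'm lifting clear now.

Emit:
{"api": "arm_command", "payload": {
  "xyz": [
    [-0.01, 0, 0.02],
    [-0.01, 0, 0.05],
    [-0.01, 0, 0.08],
    [-0.01, 0, 0.095],
    [-0.01, 0, 0.095],
    [-0.01, 0, 0.095],
    [-0.01, 0, 0.095],
    [-0.01, 0, 0.095]
  ],
  "rot": [
    [0, 0, 0],
    [0, 0, 0],
    [0, 0, 0],
    [0, 0, 0],
    [0, 0, 0],
    [0, 0, 0],
    [0, 0, 0],
    [0, 0, 0]
  ]
}}

```text
time: 5.6
ee_pos: [0.4837, -0.2, 0.1332]
eef_rot: [0.982, 0.118, 0.145, -0.019]
ft_force: [0.1, 0.3, -0.4]
width: -0.0001
grip_force: 0.0
```

Run:
```python
from h import *
print(r.read_state()['ee_pos'],r.read_state()['ft_force'])
for c in('side','wrist'):
    T=snap(c)
    for l in('big_lid_edge','big_hinge'): find(T,l,c)
```

```text
[ 0.48367133 -0.20004472  0.13316488] [ 0.1164958   0.32275893 -0.38368359]
side spot_point big_lid_edge 0.65 [ 0.512 -0.442  0.004]
side spot_point big_lid_edge 0.57 [ 0.578 -0.179  0.155]
side spot_point big_hinge 0.95 [ 0.645 -0.166  0.058]
side spot_point big_hinge 0.31 [0.541 0.197 0.004]
wrist spot_point big_lid_edge 0.74 [ 0.576 -0.18   0.152]
wrist spot_point big_hinge 0.88 [ 0.64  -0.163  0.054]
```

Emit:
{"api": "arm_command", "payload": {
  "xyz": [
    [0.025, 0.006, 0],
    [0.05, 0.012, 0],
    [0.06, 0.014, 0],
    [0.067, 0.016, 0],
    [0.074, 0.018, 0],
    [0.081, 0.02, 0],
    [0.088, 0.022, 0],
    [0.095, 0.023, 0],
    [0.102, 0.025, 0],
    [0.109, 0.027, 0],
    [0.116, 0.028, 0],
    [0.123, 0.03, 0],
    [0.13, 0.032, 0],
    [0.137, 0.034, 0],
    [0.144, 0.035, 0],
    [0.15, 0.037, 0],
    [0.156, 0.038, 0],
    [0.162, 0.04, 0],
    [0.168, 0.041, 0],
    [0.168, 0.041, 0]
  ],
  "rot": [
    [0, 0, 0],
    [0, 0, 0],
    [0, 0, 0],
    [0, 0, 0],
    [0, 0, 0],
    [0, 0, 0],
    [0, 0, 0],
    [0, 0, 0],
    [0, 0, 0],
    [0, 0, 0],
    [0, 0, 0],
    [0, 0, 0],
    [0, 0, 0],
    [0, 0, 0],
    [0, 0, 0],
    [0, 0, 0],
    [0, 0, 0],
    [0, 0, 0],
    [0, 0, 0],
    [0, 0, 0]
  ]
}}

```text
time: 7.57
ee_pos: [0.653, -0.1591, 0.134]
eef_rot: [0.982, 0.118, 0.146, -0.019]
ft_force: [-3.5, -0.3, 0.0]
width: 0.0004
grip_force: 1.6
```

Run:
```python
from h import *
T=snap('side','s3.png')
for l in('big_lid_edge','big_hinge','big_case'): find(T,l,'side')
```

```text
side spot_point big_lid_edge 0.7 [ 0.672 -0.157  0.172]
side spot_point big_hinge 0.82 [ 0.645 -0.162  0.057]
side spot_point big_case 0.74 [ 0.581 -0.176  0.006]
```

View pics/s3.png

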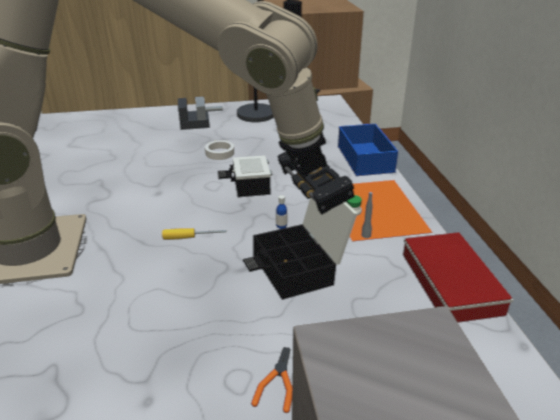

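The lid is at its stop: the tool reads about 3.5 N against it, and the edge is 27 mm past the hinge. Now I'm backing away.

Emit:
{"api": "arm_command", "payload": {
  "xyz": [
    [-0.01, -0.002, 0],
    [-0.03, -0.007, 0],
    [-0.06, -0.015, 0],
    [-0.09, -0.022, 0.0],
    [-0.12, -0.03, 0.02],
    [-0.15, -0.036, 0.05],
    [-0.15, -0.036, 0.08],
    [-0.15, -0.036, 0.1],
    [-0.15, -0.036, 0.1],
    [-0.15, -0.036, 0.1],
    [-0.15, -0.036, 0.1],
    [-0.15, -0.036, 0.1]
  ],
  "rot": [
    [0, 0, 0],
    [0, 0, 0],
    [0, 0, 0],
    [0, 0, 0],
    [0, 0, 0],
    [0, 0, 0],
    [0, 0, 0],
    [0, 0, 0],
    [0, 0, 0],
    [0, 0, 0],
    [0, 0, 0],
    [0, 0, 0]
  ]
}}

```text
time: 8.77
ee_pos: [0.502, -0.1952, 0.2333]
eef_rot: [0.982, 0.118, 0.146, -0.019]
ft_force: [-0.7, 0.2, 0.1]
width: 0.0003
grip_force: 0.0
```

Run:
```python
from h import *
print(r.read_state()['ft_force'])
T=snap('side','s4.png')
for l in('big_lid_edge','big_hinge','big_case'): find(T,l,'side')
```

```text
[-0.68579439  0.19204829  0.09778755]
side spot_point big_lid_edge 0.85 [ 0.665 -0.156  0.173]
side spot_point big_hinge 0.79 [ 0.647 -0.165  0.056]
side spot_point big_case 0.97 [ 0.582 -0.178  0.005]
```

View pics/s4.png

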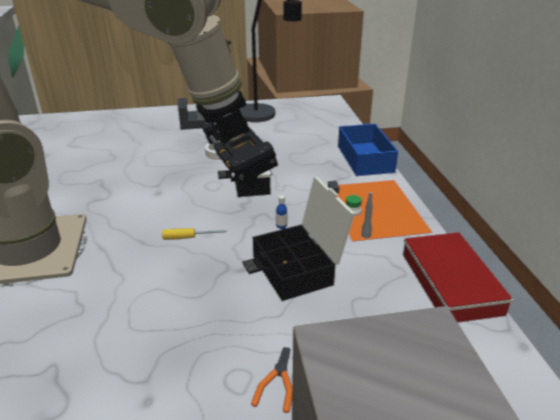

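The lid stands fully open by itself, with its top edge near (330,195). The case hasn't moved and the arm is clear.

```bash
python3 -c "
from bench import r
print(r.close_job())"
```

```text
the job is handed in; nothing more can be done
None
```

The big case's lid was released by its tab and pushed back to its stop, where it stays open by itself; the case measured unmoved, nothing else was touched, and I handed the job in at about 9 s.

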